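# Build the sieve stack on the shaker

### The arm

A 7-joint arm with a two-finger parallel gripper is mounted at the origin on a cart in front of the work surface, level with it; the furniture and walls round the work are solid. World frame = base frame: x ahead of the robot, y to its left, z up, the work surface at z = 0. Lengths are in m, angles in rad, forces in N, time in s.
With the tool pointing down it reaches from about 0.35 to 0.9 m from the base axis. Payload 8.1 kg.
Tool frame: the origin (TCP) lies midway between the tips of the shut fingers; the grasp point (between the pads) lies 19 mm behind it; z points along the fingers, y is the direction in which the jaws open and shut (so a half turn about z gives the same grasp; the last joint's range is limited). The gripper opens to 92 mm and grips with 3 to 60 N. Pads are 19 mm wide; open, the fingers measure 130 mm over their backs; the gripper's body (75 mm by 190 mm) begins 47 mm behind the grasp point.
Start: joints at [1.238, 0.434, 0.025, 1.573, -0.012, 1.134, -0.075], TCP at [0.142, -0.609, 0.227] pointing down, gripper open.
Joint ranges: [-2.62, 2.62], [-0.44, 2.09], [-1.27, 1.32], [0.08, 2.57], [-1.32, 4.46], [0.12, 2], [-2.74, 2.74]. Speed limits (rad/s): [2.22, 2.22, 3.01, 3.01, 3.14, 3.14, 3.14].

### API

Orientations are given as a rotation vector (axis times angle).
In Python, from cell import arm gives the robot as it stands. The module is installed in compiled form; this text tells all that it offers.
- The arm moves only by the tool jog_arm, never from a script. Its argument "increments" is a list of rows, each an object with "slide": the shift along the tool's x, y, z in mm, a list of three; "roll": the turn about the tool's z in rad; "gripper": the opening, from 0 (shut) to 1 (fully open). In form: [{"slide": [x, y, z], "roll": roll, "gripper": gripper}, ...]. A call has exactly 10 rows; each row is the pose to reach, as a shift and turn from the pose commanded when the call began, along the tool's axes at that moment; what a row does not reach only later rows make up. A row lasts 1/12 s, in which the tool goes at most 41.7 mm and 7.16 degrees, less where a joint would pass 70% of its speed; a pose out of reach is approached as far as the arm can. A call with a gripper value outside its range is refused whole. The fingers move at their own pace and stop on an object; "newtons" is the grip in N (left out, the last holds). Time passes only in rows, so rows that repeat a pose let the fingers close, or fill a call up. It gives the time, the measured TCP pose, the force and the opening at its end, in the units of the state.
- arm.observe(): the state, without advancing time (a new reading comes with each control period).
- arm.get_image(name): name is "side" or "top" or "wrist"; returns a dict with "frame" (480x640x3 uint8, blue, green, red), "depth" (480x640 float32, m along the optical axis (not along the pixel's ray), 0 where there is no reading), "intrinsics" (3x3 intrinsics, pixels), "R" (3x3) and "t" (3): a world point X has camera coordinates R X + t; the wrist camera has in their place "hand_eye" (4x4, takes a point from camera to tool coordinates, whose origin is the TCP and whose axes are the flange's). Camera axes: x right, y down, z forward; pixel columns grow to the right and rows downward; lengths in m; the calibration is good to about 2 mm. A picture is of the moment at which its call begins: read the wrist's pose just before it.
- arm.sign_off(): hands the job in, once; it reports no verdict.
The state is a dict: "clock": time; "joints": joint angles; "dq": joint speeds; "joint_efforts": joint torques, N m; "position": TCP position; "ee_rot": TCP orientation; "force": force on the tool from outside, world axes, zero at the start; "ft_torque": the same for the moment, N m; "width": opening from 0.0 (shut) to 1.0 (fully open).
Only numpy, scipy, OpenCV 4.12 (cv2) and the standard library are available. Lean on these libraries where they do the work, as an engineer would, in place of code of your own. Each camera call takes 0.05 s, during which the arm holds its last target.

### The job

Build the sieve stack on the shaker's ring, piece by piece from the bottom up: first the metal receiver pan, then the red fine sieve, then the blue coarse sieve, and last the white lid with the black knob. Seat each piece fully in the one below and let it go before you fetch the next. Leave the yellow medium sieve standing where it is.

Things in the scene. Friction and masses are not known exactly. Their poses are not given: they have to be found in the camera images.
- pan: Receiver pan: bare silvery metal, plain closed floor, no mesh. 60 mm across, 44 high. Foot: 8 mm high, tapering from 50.4 mm across down to 40; flat shoulder at 8 mm; above it a straight 3 mm wall, rim at 44, open top 54 mm inside, floor at 11. Grip across the wall. Loose, upright, 55-130 g. Origin: underside centre, z up; round, yaw is meaningless.
- sieve_fine: Fine sieve: red frame, fine mesh, same shape as the pan: 60 mm across, 44 high, foot 8 high (50.4 to 40 mm), shoulder at 8. A foot drops into the 54 mm rim below until the shoulder sits on that rim: origin then 36 mm above the origin below. Fingertips lower than the shoulder would hit the piece below. Loose, upright, 55-130 g. Origin: underside centre, z up; round, yaw is meaningless.
- sieve_coarse: Coarse sieve: blue frame, wide mesh, same shape as the pan: 60 mm across, 44 high, foot 8 high (50.4 to 40 mm), shoulder at 8, rim at 44. Seated on another frame, its origin is 36 mm above the origin below. Loose, upright, 55-130 g. Origin: underside centre, z up; round, yaw is meaningless.
- sieve_medium: Medium sieve, not wanted in the stack: yellow frame, medium mesh, same shape as the pan (60 mm across, 44 high). It stands among the others. Loose, upright, 55-130 g. Origin: underside centre, z up; round, yaw is meaningless.
- lid: White disc lid, 60 mm across, with an upright black knob to grip. Foot as on the frames, 8 mm high; disc from 8 to 14 mm; knob 22 mm across from 14 to 42. Seated on a frame, its origin is 36 mm above that frame's. Loose, upright, 40-85 g. Origin: underside centre, z up; yaw is meaningless.
- shaker: Shaker base, fixed: low white round housing 92 mm across, 20 high, with a dark steel ring (60 mm outside, 54 inside, rim at 40 mm) for the pan's foot; seated pan's origin is 32 mm above this one. Origin: underside centre, on the ring's axis, z up. All six listed pieces stand in shuffled places, 115 mm or more apart; pencil and forceps (to 11 mm high) lie between.
Not all that is in view belongs to the job. Of the things that look like the sieve_medium, the smallest one is meant.

How it is judged:
By the outcome, as a careful person would: the job done as asked, in the order asked, and still so for the second after the job is handed in, with the robot touching nothing.
It also fails if it takes over 120 s, if anything falls off the work surface, if the arm or the gripper's body presses on something with over 40 N, if the wrist force passes 120 N, or if a joint passes its speed limit or range.

## Working session

There is one attempt and no reset: what is moved stays moved. The work goes in short steps, Python scripts to look and compute and a tool call to move; the robot and the scene stay as the last step left them, time stands still between calls to the robot, and variables do not carry over. Pictures are saved under pics/ and viewed, and the job is handed in when it is done.

Besides the shell and the picture viewer there is one more tool, called after ">>>" as name(argument=value, ...), one argument or row to a line, values as JSON. jog_arm: Moves the arm, as the interface text tells. Its arguments: {"type":"object","properties":{"increments":{"type":"array"},"newtons":{"type":"number"}},"required":["increments"]}

```bash
mkdir -p pics
cat > h.py <<'E'
import numpy as np, cv2
from cell import arm
def grab(n,tag):
    s=arm.observe(); d=arm.get_image(n); cv2.imwrite(f'pics/{tag}.png',d['frame'])
    np.savez(f'{tag}.npz',**{k:np.array(v) for k,v in d.items()},pos=s['position'],rot=s['ee_rot'])
    return s,d
def cloud(d,s=None):
    K=np.array(d['intrinsics']);Z=np.array(d['depth'],float)
    v,u=np.mgrid[0:Z.shape[0],0:Z.shape[1]]
    P=np.stack([(u-K[0,2])*Z/K[0,0],(v-K[1,2])*Z/K[1,1],Z],-1)
    if 'R' in d: W=(P-np.array(d['t']).ravel())@np.array(d['R'])
    else:
        H=np.array(d['hand_eye']);T=P@H[:3,:3].T+H[:3,3]
        R=cv2.Rodrigues(np.array(s['ee_rot'],float))[0]; W=T@R.T+np.array(s['position'])
    W[Z<=0]=np.nan
    return W
E
python3 - <<'E'
from h import *
s,d=grab('top','top0');print(s)
_,d2=grab('side','side0'); grab('wrist','wr0')
for x in(d,d2):print(x['R'],x['t'],x['intrinsics'])
E
```

```text
{'clock': 0.0, 'joints': array([ 1.23839125,  0.43521218,  0.02498715,  1.57410675, -0.01159923,
        1.13405597, -0.07507874]), 'dq': array([ 1.42625004e-03, -6.01905531e-04, -8.56137008e-04,  1.21832308e-04,
       -8.71547377e-05, -6.80803863e-04, -6.25037832e-04]), 'joint_efforts': array([-1.08259886e-03, -6.67853093e+01,  9.84764323e-01, -3.14458537e+01,
       -6.05832366e-02,  4.28650354e-02,  1.23909808e-04]), 'position': array([ 0.14217839, -0.60806036,  0.22594816]), 'ee_rot': array([-3.11929688e+00, -3.59904131e-01,  5.33581562e-04]), 'force': array([-0.14968149,  0.38666994, -0.42223153]), 'ft_torque': array([-0.01155396,  0.01621622, -0.02208952]), 'width': 1.0009888770057302}
[[-6.47741798e-04 -9.99995067e-01  3.07361182e-03]
 [-9.98684038e-01  4.89267567e-04 -5.12830671e-02]
 [ 5.12813103e-02 -3.10278525e-03 -9.98679428e-01]] [0.12069262 0.53989684 1.38206096] [[555.10632871   0.         314.02384157]
 [  0.         555.10632871 240.07949273]
 [  0.           0.           1.        ]]
[[-0.99125269 -0.13089133 -0.01689873]
 [-0.07471916  0.66212388 -0.74566012]
 [ 0.1087895  -0.73787494 -0.66611217]] [ 0.5386047  -0.02321224  1.30124877] [[475.01573486   0.         327.85518802]
 [  0.         475.01573486 238.52146862]
 [  0.           0.           1.        ]]
```

View pics/top0.png

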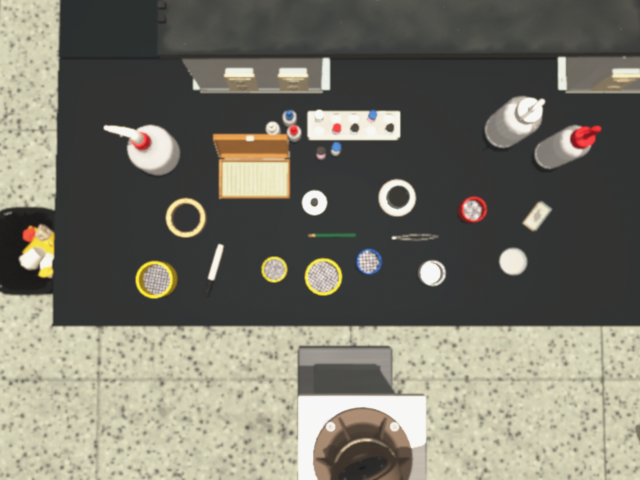

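View pics/side0.png

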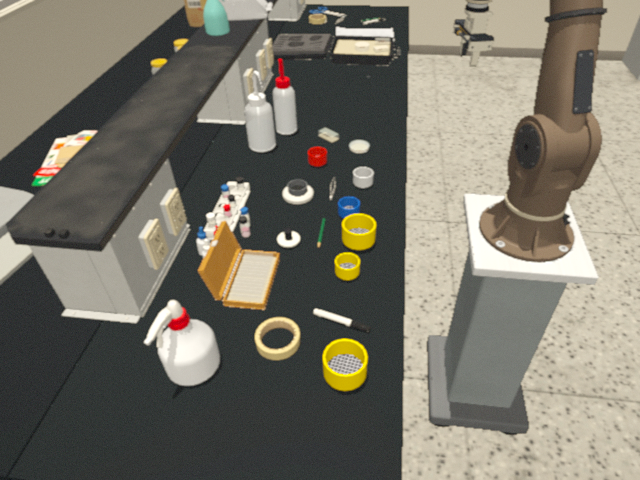

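View pics/wr0.png

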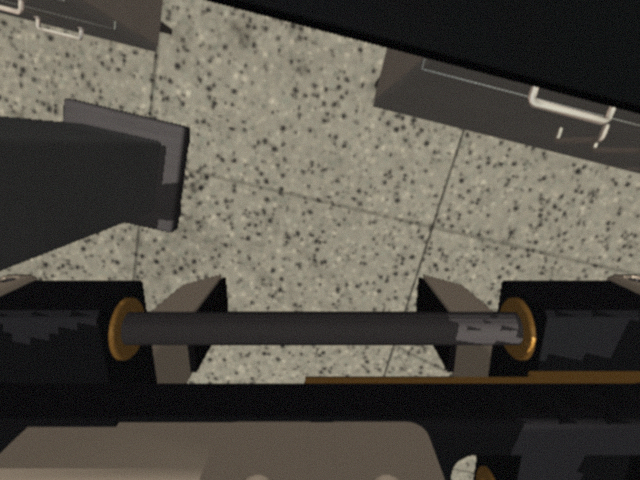

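The top image shows the pan at about (432,272), red sieve (473,209), blue sieve (369,261), lid (314,202), shaker (397,197), and the smallest yellow sieve (274,269). A pencil lies at (332,235) and forceps at (415,237). The side view agrees. The white object at (513,261) is a flat disc, not part of the job.

```bash
cat > loc.py <<'E'
from h import *
def circ(W,c,z0,z1,r=.05):
    m=(np.hypot(W[...,0]-c[0],W[...,1]-c[1])<r)&(W[...,2]>z0)&(W[...,2]<z1)
    p=W[m][:,:2].astype(np.float32)
    if len(p)<10: return None
    (x,y),R=cv2.minEnclosingCircle(p)
    A=np.c_[2*p,np.ones(len(p))]
    # robust: hull least squares
    h=cv2.convexHull(p)[:,0]; A=np.c_[2*h,np.ones(len(h))]; q=np.linalg.lstsq(A,(h**2).sum(1),rcond=None)[0]
    return np.round([x,y,R,q[0],q[1],np.sqrt(q[2]+q[0]**2+q[1]**2)],4),len(p),np.round(np.percentile(W[m][:,2],[2,50,98]),4)
E
python3 - <<'E'
from loc import *
for n,px in(('top0',dict(pan=(432,272),red=(473,209),blue=(369,261),lid=(314,202),shaker=(397,197),yel=(274,269),yb=(323,277))),):
    d=dict(np.load(n+'.npz')); W=cloud(d)
    for k,(u,v) in px.items():
        P=W[v-18:v+19,u-18:u+19].reshape(-1,3); P=P[P[:,2]>.008]; c=np.nanmedian(P,0)[:2]
        P0=c
        print(k,np.round(c,3),'top',circ(W,c,.034,.055),'low',circ(W,c,.008,.034))
W2=cloud(dict(np.load('side0.npz')))
# side camera: compare
for k,c in dict(x=0).items(): pass
E
```

```text
pan [ 0.457 -0.174] top (array([ 0.4561, -0.1712,  0.0311,  0.4571, -0.1708,  0.0298]), 128, array([0.0349, 0.0428, 0.049 ])) low (array([ 0.4673, -0.1734,  0.0402,  0.4675, -0.1725,  0.0355]), 329, array([0.0083, 0.0129, 0.0324]))
red [ 0.616 -0.278] top (array([ 0.6147, -0.2744,  0.0311,  0.6145, -0.2745,  0.03  ]), 144, array([0.0346, 0.0426, 0.0494])) low (array([ 0.6211, -0.282 ,  0.0411,  0.6234, -0.2796,  0.0373]), 371, array([0.0085, 0.0139, 0.0332]))
blue [ 0.485 -0.015] top (array([ 0.4856, -0.0148,  0.03  ,  0.4855, -0.0145,  0.0293]), 105, array([0.0357, 0.044 , 0.05  ])) low (array([ 0.4885, -0.0126,  0.0418,  0.4846, -0.012 ,  0.0324]), 353, array([0.0084, 0.0127, 0.0304]))
lid [0.633 0.12 ] top (array([0.6343, 0.1194, 0.0109, 0.6343, 0.1194, 0.0102]), 61, array([0.0383, 0.0432, 0.0486])) low (array([0.6359, 0.1182, 0.0454, 0.6448, 0.1167, 0.0411]), 377, array([0.0088, 0.0148, 0.0206]))
shaker [ 0.645 -0.088] top (array([ 0.6468, -0.0892,  0.03  ,  0.6465, -0.0892,  0.0294]), 107, array([0.0343, 0.0399, 0.0466])) low (array([ 0.6439, -0.0895,  0.0483,  0.6461, -0.0893,  0.0456]), 930, array([0.0107, 0.02  , 0.028 ]))
yel [0.467 0.221] top (array([0.4664, 0.2183, 0.0301, 0.4665, 0.218 , 0.0293]), 95, array([0.0359, 0.0445, 0.0502])) low (array([0.4675, 0.2224, 0.0474, 0.4757, 0.2146, 0.0409]), 352, array([0.0084, 0.0127, 0.0275]))
yb [0.447 0.098] top (array([0.4483, 0.0977, 0.0392, 0.4485, 0.0978, 0.0388]), 29, array([0.0345, 0.0432, 0.0547])) low (array([0.4447, 0.1018, 0.0442, 0.4478, 0.0993, 0.0394]), 772, array([0.0113, 0.0176, 0.0245]))
```

```bash
cat > go.py <<'E'
import sys
from h import *
def go(x,y,z,yaw=0.):
    s=arm.observe(); R=cv2.Rodrigues(np.array(s['ee_rot']))[0]
    v=R.T@(np.array([x,y,z])-s['position'])*1000
    cy=np.arctan2(R[1,0],R[0,0])
    print('t%.2f'%s['clock'],'pos',s['position'].round(4),'yaw %.3f'%cy,'slide',v.round(1),'roll %.3f'%(cy-yaw),'tilt',R[:,2].round(4),'F',s['force'].round(1),'w %.3f'%s['width'],'q',s['joints'].round(2))
if __name__=='__main__': go(*map(float,sys.argv[1:]))
E
python3 go.py .4565 -.171 .2
python3 - <<'E'
from h import *
W=cloud(dict(np.load('top0.npz')))
for n,(u0,u1,v0,v1) in dict(box=(217,292,133,200),bigy=(305,342,258,296),bott=(484,600,95,170),vials=(265,402,108,160)).items():
    P=W[v0:v1,u0:u1].reshape(-1,3);P=P[P[:,2]>.015];print(n,np.nanmin(P,0).round(3),np.nanmax(P,0).round(3))
P=W[133:200,217:292].reshape(-1,3);P=P[P[:,2]>.06];print(P.min(0),P.max(0))
E
```

```text
t0.15 pos [ 0.1422 -0.6082  0.2261] yaw 0.230 slide [ 405.6 -354.1   26.5] roll 0.230 tilt [-4.0e-04  1.1e-03 -1.0e+00] F [-0.   0.6 -0.2] w 1.003 q [ 1.24  0.44  0.02  1.57 -0.01  1.13 -0.08]
box [0.645 0.177 0.015] [0.809 0.358 0.127]
bigy [0.407 0.055 0.015] [0.492 0.14  0.071]
bott [ 0.721 -0.509  0.015] [ 0.867 -0.315  0.277]
vials [ 0.743 -0.094  0.015] [0.862 0.243 0.123]
[0.75324788 0.17681338 0.0600636 ] [0.80040761 0.35687395 0.12709296]
```

>>> jog_arm(
  increments=[
    {"slide": [40, -35, 3], "roll": 0.0, "gripper": 1},
    {"slide": [80, -70, 5], "roll": 0.03, "gripper": 1},
    {"slide": [120, -105, 8], "roll": 0.06, "gripper": 1},
    {"slide": [160, -140, 10], "roll": 0.1, "gripper": 1},
    {"slide": [200, -175, 13], "roll": 0.13, "gripper": 1},
    {"slide": [240, -210, 16], "roll": 0.16, "gripper": 1},
    {"slide": [270, -235, 18], "roll": 0.2, "gripper": 1},
    {"slide": [300, -262, 20], "roll": 0.23, "gripper": 1},
    {"slide": [330, -288, 22], "roll": 0.23, "gripper": 1},
    {"slide": [360, -314, 24], "roll": 0.23, "gripper": 1},
  ],
)

```text
clock: 0.98
position: [0.386, -0.269, 0.2058]
ee_rot: [3.141, -0.001, 0.0]
force: [0.4, -0.2, -0.5]
width: 1.0
```

```bash
python3 go.py .4565 -.171 .18
```

```text
t0.98 pos [ 0.386  -0.269   0.2058] yaw -0.001 slide [ 70.4 -98.   25.8] roll -0.001 tilt [ 1.e-04 -3.e-04 -1.e+00] F [ 0.4 -0.2 -0.5] w 1.000 q [ 0.61  0.21 -0.14  1.96  0.04  0.97 -1.12]
```

>>> jog_arm(
  increments=[
    {"slide": [0, 0, 0], "roll": 0, "gripper": 1},
    {"slide": [0, 0, 0], "roll": 0, "gripper": 1},
    {"slide": [0, 0, 0], "roll": 0, "gripper": 1},
    {"slide": [0, 0, 0], "roll": 0, "gripper": 1},
    {"slide": [0, 0, 0], "roll": 0, "gripper": 1},
    {"slide": [0, 0, 0], "roll": 0, "gripper": 1},
    {"slide": [0, 0, 0], "roll": 0, "gripper": 1},
    {"slide": [0, 0, 0], "roll": 0, "gripper": 1},
    {"slide": [0, 0, 0], "roll": 0, "gripper": 1},
    {"slide": [0, 0, 0], "roll": 0, "gripper": 1},
  ],
)

```text
clock: 1.82
position: [0.3853, -0.2709, 0.2059]
ee_rot: [3.142, -0.001, -0.0]
force: [0.9, -0.4, 0.5]
width: 1.0
```

```bash
python3 go.py .4565 -.171 .15
```

```text
t1.82 pos [ 0.3853 -0.2709  0.2059] yaw -0.001 slide [ 71.2 -99.9  55.9] roll -0.001 tilt [-0. -0. -1.] F [ 0.9 -0.4  0.5] w 1.000 q [ 0.62  0.22 -0.14  1.95  0.04  0.97 -1.11]
```

>>> jog_arm(
  increments=[
    {"slide": [15, -20, 11], "roll": 0, "gripper": 1},
    {"slide": [30, -40, 22], "roll": 0, "gripper": 1},
    {"slide": [45, -60, 33], "roll": 0, "gripper": 1},
    {"slide": [60, -80, 45], "roll": 0, "gripper": 1},
    {"slide": [71, -100, 56], "roll": 0, "gripper": 1},
    {"slide": [71, -100, 56], "roll": 0, "gripper": 1},
    {"slide": [71, -100, 56], "roll": 0, "gripper": 1},
    {"slide": [71, -100, 56], "roll": 0, "gripper": 1},
    {"slide": [71, -100, 56], "roll": 0, "gripper": 1},
    {"slide": [71, -100, 56], "roll": 0, "gripper": 1},
  ],
)

```text
clock: 2.65
position: [0.4561, -0.1719, 0.1502]
ee_rot: [3.141, -0.003, 0.001]
force: [0.2, 0.2, 0.3]
width: 0.997
```

```bash
python3 - <<'E'
from loc import *
s,d=grab('wrist','wr1');W=cloud(d,s);print(np.array(d['hand_eye']).round(3))
for lo,hi in((.034,.055),(.008,.034)): print(circ(W,(.4565,-.171),lo,hi))
E
python3 go.py .4565 -.171 .013
```

```text
[[-0.001 -0.965 -0.263  0.071]
 [ 1.    -0.    -0.001  0.001]
 [ 0.    -0.263  0.965 -0.158]
 [ 0.     0.     0.     1.   ]]
(array([ 0.4579, -0.1719,  0.0301,  0.4579, -0.1719,  0.0297]), 1241, array([0.0344, 0.0432, 0.045 ]))
(array([ 0.4593, -0.1718,  0.0292,  0.4595, -0.1719,  0.0283]), 3332, array([0.0089, 0.0106, 0.0325]))
t2.70 pos [ 0.4562 -0.1718  0.1503] yaw -0.002 slide [  0.2  -0.9 137.3] roll -0.002 tilt [ 6.e-04 -6.e-04 -1.e+00] F [-0.   0.3 -1. ] w 0.998 q [ 0.41  0.31 -0.2   1.98  0.08  0.85 -1.41]
```

View pics/wr1.png

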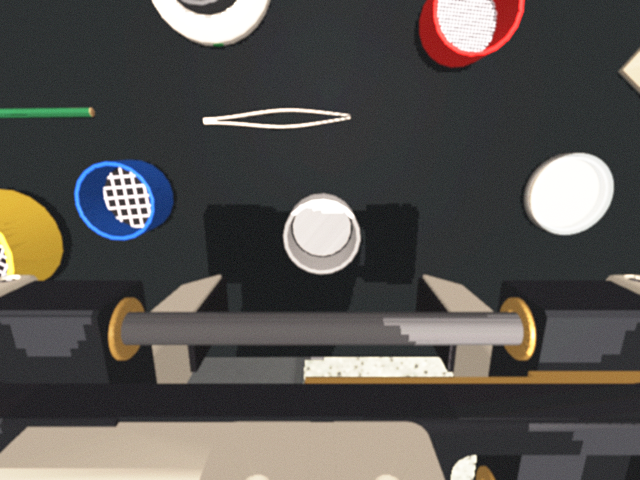

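The wrist image shows the pan at (321,234), centred between the fingers. Now I'll descend and grip it.

>>> jog_arm(
  increments=[
    {"slide": [1, 0, 30], "roll": 0, "gripper": 1},
    {"slide": [1, 0, 60], "roll": 0, "gripper": 1},
    {"slide": [1, 0, 90], "roll": 0, "gripper": 1},
    {"slide": [1, 0, 110], "roll": 0, "gripper": 1},
    {"slide": [1, 0, 125], "roll": 0, "gripper": 1},
    {"slide": [1, 0, 137], "roll": 0, "gripper": 1},
    {"slide": [1, 0, 137], "roll": 0, "gripper": 1},
    {"slide": [1, 0, 137], "roll": 0, "gripper": 1},
    {"slide": [1, 0, 137], "roll": 0, "gripper": 1},
    {"slide": [1, 0, 137], "roll": 0, "gripper": 0.8},
  ],
  newtons=15,
)

```text
clock: 3.53
position: [0.4581, -0.1712, 0.0139]
ee_rot: [3.141, -0.001, 0.003]
force: [0.6, 0.4, 0.8]
width: 0.964
```

>>> jog_arm(
  increments=[
    {"slide": [0, 0, 0], "roll": 0, "gripper": 0.5},
    {"slide": [0, 0, 0], "roll": 0, "gripper": 0.5},
    {"slide": [0, 0, 0], "roll": 0, "gripper": 0.5},
    {"slide": [0, 0, 0], "roll": 0, "gripper": 0.5},
    {"slide": [0, 0, 0], "roll": 0, "gripper": 0.5},
    {"slide": [0, 0, 0], "roll": 0, "gripper": 0.5},
    {"slide": [0, 0, 0], "roll": 0, "gripper": 0.5},
    {"slide": [0, 0, 0], "roll": 0, "gripper": 0.5},
    {"slide": [0, 0, 0], "roll": 0, "gripper": 0.5},
    {"slide": [0, 0, 0], "roll": 0, "gripper": 0.5},
  ],
)

```text
clock: 4.37
position: [0.4575, -0.1709, 0.013]
ee_rot: [3.141, -0.0, 0.0]
force: [-0.7, -0.2, 5.5]
width: 0.658
```

```bash
python3 go.py .647 -.0892 .13
```

```text
t4.37 pos [ 0.4575 -0.1709  0.013 ] yaw -0.000 slide [ 189.5  -81.7 -116.9] roll -0.000 tilt [ 3.e-04 -2.e-04 -1.e+00] F [-0.7 -0.2  5.5] w 0.658 q [ 0.37  0.52 -0.16  2.1   0.16  0.53 -1.48]
```

>>> jog_arm(
  increments=[
    {"slide": [0, 0, -25], "roll": 0, "gripper": 0.5},
    {"slide": [0, 0, -55], "roll": 0, "gripper": 0.5},
    {"slide": [0, 0, -85], "roll": 0, "gripper": 0.5},
    {"slide": [0, 0, -117], "roll": 0, "gripper": 0.5},
    {"slide": [25, -11, -117], "roll": 0, "gripper": 0.5},
    {"slide": [55, -24, -117], "roll": 0, "gripper": 0.5},
    {"slide": [85, -37, -117], "roll": 0, "gripper": 0.5},
    {"slide": [110, -47, -117], "roll": 0, "gripper": 0.5},
    {"slide": [120, -52, -117], "roll": 0, "gripper": 0.5},
    {"slide": [120, -52, -117], "roll": 0, "gripper": 0.5},
  ],
)

```text
clock: 5.2
position: [0.5795, -0.1165, 0.1293]
ee_rot: [-3.14, -0.004, -0.001]
force: [0.6, 0.3, -0.3]
width: 0.659
```

```bash
python3 - <<'E'
from loc import *
s,d=grab('wrist','wr2');W=cloud(d,s);print(s['position'])
for lo,hi in((.036,.046),(.01,.03)): print(circ(W,(.647,-.0892),lo,hi))
print('pan',circ(W,s['position'][:2],s['position'][2]+.024,s['position'][2]+.034))
np.save('W2',W)
E
python3 go.py .647 -.0892 .13
```

```text
[ 0.57945895 -0.11648479  0.12928042]
(array([ 0.6473, -0.0904,  0.03  ,  0.6473, -0.0903,  0.0297]), 1293, array([0.0367, 0.0396, 0.0412]))
(array([ 0.6474, -0.0904,  0.046 ,  0.6473, -0.0905,  0.0456]), 10397, array([0.0138, 0.0197, 0.0242]))
pan (array([ 0.59  , -0.1169,  0.0478,  0.5819, -0.1192,  0.0333]), 4284, array([0.1535, 0.1591, 0.1624]))
t5.25 pos [ 0.5776 -0.1179  0.1291] yaw 0.001 slide [ 69.5 -28.6  -0.9] roll 0.001 tilt [-1.e-03  5.e-04 -1.e+00] F [-0.4 -0.7 -0.5] w 0.660 q [ 0.25  0.49 -0.2   1.76  0.12  0.91 -1.57]
```

View pics/wr2.png

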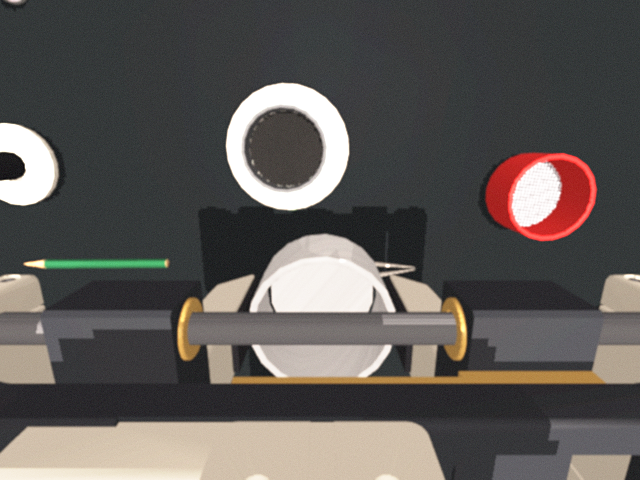

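The wrist image shows the pan held upright at (322,310) and the empty ring at (285,148). I'll move over the ring, settle and re-measure.

>>> jog_arm(
  increments=[
    {"slide": [25, -10, 0], "roll": 0, "gripper": 0.5},
    {"slide": [30, -12, 0], "roll": 0, "gripper": 0.5},
    {"slide": [30, -12, 0], "roll": 0, "gripper": 0.5},
    {"slide": [30, -12, 0], "roll": 0, "gripper": 0.5},
    {"slide": [30, -12, 0], "roll": 0, "gripper": 0.5},
    {"slide": [30, -12, 0], "roll": 0, "gripper": 0.5},
    {"slide": [30, -12, 0], "roll": 0, "gripper": 0.5},
    {"slide": [30, -12, 0], "roll": 0, "gripper": 0.5},
    {"slide": [30, -12, 0], "roll": 0, "gripper": 0.5},
    {"slide": [30, -12, 0], "roll": 0, "gripper": 0.5},
  ],
)

```text
clock: 6.08
position: [0.6073, -0.1069, 0.1299]
ee_rot: [3.142, -0.001, 0.0]
force: [0.0, 0.2, -1.0]
width: 0.66
```

```bash
python3 - <<'E'
from loc import *
s,d=grab('wrist','wr3');W=cloud(d,s);print(s['position'])
for lo,hi in((.036,.046),(.01,.03)): print(circ(W,(.647,-.0892),lo,hi))
E
python3 go.py .647 -.0902 .09
```

```text
[ 0.60729849 -0.10692837  0.12992632]
(array([ 0.6473, -0.0903,  0.03  ,  0.6474, -0.0903,  0.0297]), 1168, array([0.0367, 0.0397, 0.0411]))
(array([ 0.6475, -0.0904,  0.0461,  0.6475, -0.0904,  0.0456]), 9368, array([0.0139, 0.0198, 0.0241]))
t6.13 pos [ 0.6074 -0.1069  0.1299] yaw -0.000 slide [ 39.6 -16.7  39.9] roll -0.000 tilt [ 0.e+00 -1.e-04 -1.e+00] F [-0.9  0.3 -1. ] w 0.655 q [ 0.22  0.52 -0.19  1.69  0.12  0.94 -1.59]
```

>>> jog_arm(
  increments=[
    {"slide": [20, -8, 0], "roll": 0, "gripper": 0.5},
    {"slide": [40, -17, 10], "roll": 0, "gripper": 0.5},
    {"slide": [40, -17, 30], "roll": 0, "gripper": 0.5},
    {"slide": [40, -17, 50], "roll": 0, "gripper": 0.5},
    {"slide": [40, -17, 65], "roll": 0, "gripper": 0.5},
    {"slide": [40, -17, 70], "roll": 0, "gripper": 0.5},
    {"slide": [40, -17, 70], "roll": 0, "gripper": 0.5},
    {"slide": [40, -17, 70], "roll": 0, "gripper": 0.5},
    {"slide": [40, -17, 70], "roll": 0, "gripper": 0.5},
    {"slide": [40, -17, 70], "roll": 0, "gripper": 0.5},
  ],
)

```text
clock: 6.97
position: [0.6482, -0.0899, 0.0612]
ee_rot: [3.141, -0.001, 0.003]
force: [-0.2, 0.8, -0.6]
width: 0.656
```

```bash
python3 go.py .647 -.0903 .045
```

```text
t6.97 pos [ 0.6482 -0.0899  0.0612] yaw -0.000 slide [-1.3  0.4 16.2] roll -0.000 tilt [ 2.e-03 -2.e-04 -1.e+00] F [-0.2  0.8 -0.6] w 0.656 q [ 0.17  0.65 -0.18  1.65  0.14  0.85 -1.64]
```

>>> jog_arm(
  increments=[
    {"slide": [0, 0, 2], "roll": 0, "gripper": 0.5},
    {"slide": [0, 0, 4], "roll": 0, "gripper": 0.5},
    {"slide": [0, 0, 6], "roll": 0, "gripper": 0.5},
    {"slide": [0, 0, 8], "roll": 0, "gripper": 0.5},
    {"slide": [0, 0, 10], "roll": 0, "gripper": 0.5},
    {"slide": [0, 0, 12], "roll": 0, "gripper": 0.5},
    {"slide": [0, 0, 14], "roll": 0, "gripper": 0.5},
    {"slide": [0, 0, 15], "roll": 0, "gripper": 0.5},
    {"slide": [0, 0, 15], "roll": 0, "gripper": 0.5},
    {"slide": [0, 0, 15], "roll": 0, "gripper": 0.5},
  ],
)

```text
clock: 7.8
position: [0.6473, -0.0899, 0.0452]
ee_rot: [3.142, -0.0, -0.0]
force: [-2.7, -0.0, 4.9]
width: 0.659
```

```bash
python3 go.py .647 -.0903 .045
```

```text
t7.80 pos [ 0.6473 -0.0899  0.0452] yaw -0.000 slide [-0.3  0.4  0.2] roll -0.000 tilt [-1.e-04 -1.e-04 -1.e+00] F [-2.7 -0.   4.9] w 0.659 q [ 0.17  0.67 -0.18  1.66  0.15  0.82 -1.64]
```

>>> jog_arm(
  increments=[
    {"slide": [0, 0, 0], "roll": 0, "gripper": 0.7},
    {"slide": [0, 0, 0], "roll": 0, "gripper": 0.85},
    {"slide": [0, 0, 0], "roll": 0, "gripper": 0.9},
    {"slide": [0, 0, 0], "roll": 0, "gripper": 0.9},
    {"slide": [0, 0, 0], "roll": 0, "gripper": 0.9},
    {"slide": [0, 0, -20], "roll": 0, "gripper": 0.9},
    {"slide": [0, 0, -45], "roll": 0, "gripper": 0.9},
    {"slide": [0, 0, -75], "roll": 0, "gripper": 0.9},
    {"slide": [0, 0, -100], "roll": 0, "gripper": 0.9},
    {"slide": [0, 0, -100], "roll": 0, "gripper": 0.9},
  ],
)

```text
clock: 8.63
position: [0.6506, -0.0899, 0.1505]
ee_rot: [3.141, -0.001, 0.013]
force: [1.5, -0.7, 0.4]
width: 0.899
```

```bash
python3 - <<'E'
from loc import *
s,d=grab('wrist','wr4');W=cloud(d,s);print(s['position'])
print(circ(W,(.647,-.09),.070,.083),circ(W,(.6145,-.2745),.036,.055))
E
python3 go.py .6145 -.2745 .15
```

```text
[ 0.65055974 -0.08992196  0.15054627]
(array([ 0.6476, -0.0901,  0.0301,  0.6477, -0.0901,  0.0297]), 1381, array([0.0703, 0.0754, 0.0768])) (array([ 0.62  , -0.2748,  0.0299,  0.6162, -0.2745,  0.0294]), 808, array([0.0362, 0.0424, 0.0447]))
t8.68 pos [ 0.6495 -0.0899  0.148 ] yaw -0.000 slide [-34.9 184.6  -2.1] roll -0.000 tilt [ 5.8e-03 -4.0e-04 -1.0e+00] F [ 0.1 -0.   0. ] w 0.899 q [ 0.18  0.56 -0.19  1.58  0.12  1.01 -1.62]
```

View pics/wr4.png

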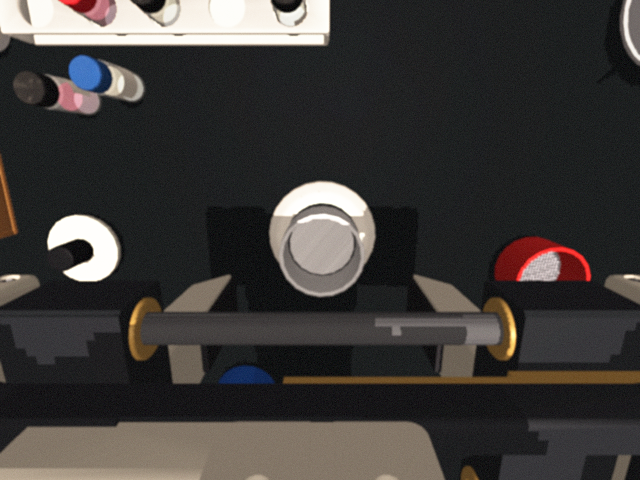

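The pan is seated at (322,245) in the image, rim at 0.076 m as expected. Next is the red sieve.

>>> jog_arm(
  increments=[
    {"slide": [-6, 30, 0], "roll": 0, "gripper": 1},
    {"slide": [-12, 60, 0], "roll": 0, "gripper": 1},
    {"slide": [-18, 90, 0], "roll": 0, "gripper": 1},
    {"slide": [-24, 120, 0], "roll": 0, "gripper": 1},
    {"slide": [-30, 150, 0], "roll": 0, "gripper": 1},
    {"slide": [-34, 175, 0], "roll": 0, "gripper": 1},
    {"slide": [-34, 185, 0], "roll": 0, "gripper": 1},
    {"slide": [-34, 185, 0], "roll": 0, "gripper": 1},
    {"slide": [-34, 185, 0], "roll": 0, "gripper": 1},
    {"slide": [-34, 185, 0], "roll": 0, "gripper": 1},
  ],
)

```text
clock: 9.52
position: [0.6139, -0.2721, 0.1443]
ee_rot: [-3.14, -0.004, 0.0]
force: [-0.4, 1.2, 0.3]
width: 0.999
```

```bash
python3 - <<'E'
from loc import *
s,d=grab('wrist','wr5');W=cloud(d,s);print(s['position'])
print(circ(W,(.616,-.2745),.036,.055))
E
python3 go.py .616 -.2745 .013
```

```text
[ 0.61393298 -0.27210443  0.14433635]
(array([ 0.6152, -0.2754,  0.0302,  0.6154, -0.2756,  0.0297]), 1199, array([0.0365, 0.0433, 0.0449]))
t9.57 pos [ 0.614  -0.272   0.1446] yaw 0.003 slide [  2.    2.7 131.6] roll 0.003 tilt [-1.0e-04  1.6e-03 -1.0e+00] F [-0.8  0.1  0.8] w 1.001 q [ 0.45  0.59 -0.17  1.53  0.11  1.03 -1.32]
```

>>> jog_arm(
  increments=[
    {"slide": [1, 3.5, 30], "roll": 0, "gripper": 1},
    {"slide": [1, 3.5, 60], "roll": 0, "gripper": 1},
    {"slide": [1, 3.5, 90], "roll": 0, "gripper": 1},
    {"slide": [1, 3.5, 110], "roll": 0, "gripper": 1},
    {"slide": [1, 3.5, 122], "roll": 0, "gripper": 1},
    {"slide": [1, 3.5, 131.5], "roll": 0, "gripper": 1},
    {"slide": [1, 3.5, 131.5], "roll": 0, "gripper": 1},
    {"slide": [1, 3.5, 131.5], "roll": 0, "gripper": 1},
    {"slide": [1, 3.5, 131.5], "roll": 0, "gripper": 1},
    {"slide": [1, 3.5, 131.5], "roll": 0, "gripper": 0.8},
  ],
)

```text
clock: 10.4
position: [0.6154, -0.2786, 0.0149]
ee_rot: [3.141, -0.0, 0.004]
force: [-0.2, -0.0, 0.0]
width: 0.965
```

>>> jog_arm(
  increments=[
    {"slide": [0, 0, 0], "roll": 0, "gripper": 0.5},
    {"slide": [0, 0, 0], "roll": 0, "gripper": 0.5},
    {"slide": [0, 0, 0], "roll": 0, "gripper": 0.5},
    {"slide": [0, 0, 0], "roll": 0, "gripper": 0.5},
    {"slide": [0, 0, 0], "roll": 0, "gripper": 0.5},
    {"slide": [0, 0, 0], "roll": 0, "gripper": 0.5},
    {"slide": [0, 0, 0], "roll": 0, "gripper": 0.5},
    {"slide": [0, 0, 0], "roll": 0, "gripper": 0.5},
    {"slide": [0, 0, 0], "roll": 0, "gripper": 0.5},
    {"slide": [0, 0, 0], "roll": 0, "gripper": 0.5},
  ],
)

```text
clock: 11.23
position: [0.6144, -0.2783, 0.0135]
ee_rot: [-3.142, 0.0, -0.0]
force: [-1.6, 2.0, 5.4]
width: 0.644
```

```bash
python3 go.py .6477 -.0901 .115
```

```text
t11.23 pos [ 0.6144 -0.2783  0.0135] yaw -0.000 slide [  33.3 -188.2 -101.5] roll -0.000 tilt [ 1.e-04  0.e+00 -1.e+00] F [-1.6  2.   5.4] w 0.644 q [ 0.44  0.74 -0.15  1.62  0.14  0.79 -1.34]
```

>>> jog_arm(
  increments=[
    {"slide": [0, 0, -25], "roll": 0, "gripper": 0.5},
    {"slide": [0, 0, -55], "roll": 0, "gripper": 0.5},
    {"slide": [0, 0, -85], "roll": 0, "gripper": 0.5},
    {"slide": [0, 0, -115], "roll": 0, "gripper": 0.5},
    {"slide": [6, -35, -115], "roll": 0, "gripper": 0.5},
    {"slide": [12, -70, -115], "roll": 0, "gripper": 0.5},
    {"slide": [18, -100, -115], "roll": 0, "gripper": 0.5},
    {"slide": [22, -125, -115], "roll": 0, "gripper": 0.5},
    {"slide": [22, -125, -115], "roll": 0, "gripper": 0.5},
    {"slide": [22, -125, -115], "roll": 0, "gripper": 0.5},
  ],
)

```text
clock: 12.07
position: [0.6367, -0.151, 0.1281]
ee_rot: [-3.141, -0.005, 0.0]
force: [0.2, -1.1, -1.5]
width: 0.644
```

>>> jog_arm(
  increments=[
    {"slide": [3, -15, 0], "roll": 0, "gripper": 0.5},
    {"slide": [6, -30, 0], "roll": 0, "gripper": 0.5},
    {"slide": [9, -45, 0], "roll": 0, "gripper": 0.5},
    {"slide": [10, -60, 0], "roll": 0, "gripper": 0.5},
    {"slide": [10, -60, 0], "roll": 0, "gripper": 0.5},
    {"slide": [10, -60, 0], "roll": 0, "gripper": 0.5},
    {"slide": [10, -60, 0], "roll": 0, "gripper": 0.5},
    {"slide": [10, -60, 0], "roll": 0, "gripper": 0.5},
    {"slide": [10, -60, 0], "roll": 0, "gripper": 0.5},
    {"slide": [10, -60, 0], "roll": 0, "gripper": 0.5},
  ],
)

```text
clock: 12.9
position: [0.6463, -0.0942, 0.1283]
ee_rot: [3.141, -0.002, -0.0]
force: [-0.0, -0.1, -1.7]
width: 0.644
```

```bash
python3 go.py .6468 -.0901 .1
python3 -c "
from h import *
grab('wrist','wr6')"
```

```text
t12.90 pos [ 0.6463 -0.0942  0.1283] yaw -0.001 slide [ 0.5 -4.2 28.3] roll -0.001 tilt [-1.e-04 -4.e-04 -1.e+00] F [-0.  -0.1 -1.7] w 0.644 q [ 0.18  0.58 -0.19  1.6   0.12  0.98 -1.61]
```

View pics/wr6.png

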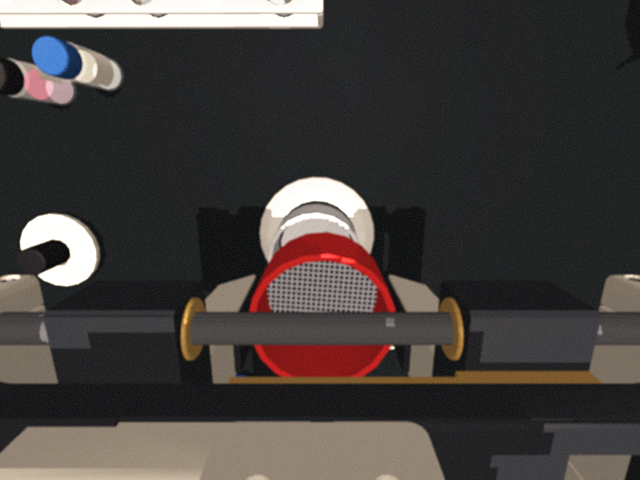

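The red sieve is held level at (323,305), just behind and above the pan. I'll align it and lower it.

>>> jog_arm(
  increments=[
    {"slide": [0.5, -4, 0], "roll": 0, "gripper": 0.5},
    {"slide": [0.5, -4, 10], "roll": 0, "gripper": 0.5},
    {"slide": [0.5, -4, 20], "roll": 0, "gripper": 0.5},
    {"slide": [0.5, -4, 28], "roll": 0, "gripper": 0.5},
    {"slide": [0.5, -4, 31], "roll": 0, "gripper": 0.5},
    {"slide": [0.5, -4, 31], "roll": 0, "gripper": 0.5},
    {"slide": [0.5, -4, 31], "roll": 0, "gripper": 0.5},
    {"slide": [0.5, -4, 31], "roll": 0, "gripper": 0.5},
    {"slide": [0.5, -4, 31], "roll": 0, "gripper": 0.5},
    {"slide": [0.5, -4, 31], "roll": 0, "gripper": 0.5},
  ],
)

```text
clock: 13.78
position: [0.6472, -0.0894, 0.0978]
ee_rot: [3.142, -0.001, 0.001]
force: [0.8, -0.1, -0.5]
width: 0.643
```

```bash
python3 go.py .6468 -.0901 .0812
```

```text
t13.78 pos [ 0.6472 -0.0894  0.0978] yaw -0.000 slide [-0.4  0.7 16.6] roll -0.000 tilt [ 8.e-04 -1.e-04 -1.e+00] F [ 0.8 -0.1 -0.5] w 0.643 q [ 0.17  0.61 -0.18  1.63  0.13  0.92 -1.63]
```

>>> jog_arm(
  increments=[
    {"slide": [-0.3, 0.5, 2], "roll": 0, "gripper": 0.5},
    {"slide": [-0.3, 0.5, 4], "roll": 0, "gripper": 0.5},
    {"slide": [-0.3, 0.5, 6], "roll": 0, "gripper": 0.5},
    {"slide": [-0.3, 0.5, 8], "roll": 0, "gripper": 0.5},
    {"slide": [-0.3, 0.5, 10], "roll": 0, "gripper": 0.5},
    {"slide": [-0.3, 0.5, 12], "roll": 0, "gripper": 0.5},
    {"slide": [-0.3, 0.5, 14], "roll": 0, "gripper": 0.5},
    {"slide": [-0.3, 0.5, 16], "roll": 0, "gripper": 0.5},
    {"slide": [-0.3, 0.5, 16.5], "roll": 0, "gripper": 0.5},
    {"slide": [-0.3, 0.5, 16.5], "roll": 0, "gripper": 0.5},
  ],
)

```text
clock: 14.62
position: [0.6467, -0.0899, 0.0814]
ee_rot: [3.141, -0.001, 0.001]
force: [-3.3, 0.6, 4.8]
width: 0.643
```

```bash
python3 go.py .6468 -.0901 .0812
```

```text
t14.62 pos [ 0.6467 -0.0899  0.0814] yaw -0.000 slide [0.1 0.2 0.2] roll -0.000 tilt [ 3.e-04 -1.e-04 -1.e+00] F [-3.3  0.6  4.8] w 0.643 q [ 0.17  0.63 -0.18  1.64  0.14  0.89 -1.63]
```

>>> jog_arm(
  increments=[
    {"slide": [0, 0, 0], "roll": 0, "gripper": 0.7},
    {"slide": [0, 0, 0], "roll": 0, "gripper": 0.85},
    {"slide": [0, 0, 0], "roll": 0, "gripper": 0.9},
    {"slide": [0, 0, 0], "roll": 0, "gripper": 0.9},
    {"slide": [0, 0, 0], "roll": 0, "gripper": 0.9},
    {"slide": [0, 0, -20], "roll": 0, "gripper": 0.9},
    {"slide": [0, 0, -45], "roll": 0, "gripper": 0.9},
    {"slide": [0, 0, -75], "roll": 0, "gripper": 0.9},
    {"slide": [0, 0, -100], "roll": 0, "gripper": 0.9},
    {"slide": [0, 0, -100], "roll": 0, "gripper": 0.9},
  ],
)

```text
clock: 15.45
position: [0.6496, -0.0899, 0.1866]
ee_rot: [3.141, -0.001, 0.013]
force: [1.0, -0.2, 0.7]
width: 0.897
```

```bash
python3 - <<'E'
from loc import *
s,d=grab('wrist','wr7');W=cloud(d,s);print(s['position'])
print(circ(W,(.647,-.09),.106,.120))
E
python3 go.py .486 -.0155 .15
```

```text
[ 0.64961546 -0.08988445  0.18664221]
(array([ 0.648 , -0.0901,  0.0301,  0.6481, -0.0901,  0.0297]), 1375, array([0.1064, 0.1114, 0.113 ]))
t15.50 pos [ 0.6485 -0.0899  0.184 ] yaw -0.000 slide [-162.7  -74.3   33. ] roll -0.000 tilt [ 5.7e-03 -4.0e-04 -1.0e+00] F [ 0.3 -0.9 -0.5] w 0.901 q [ 0.18  0.52 -0.19  1.54  0.11  1.08 -1.61]
```

View pics/wr7.png

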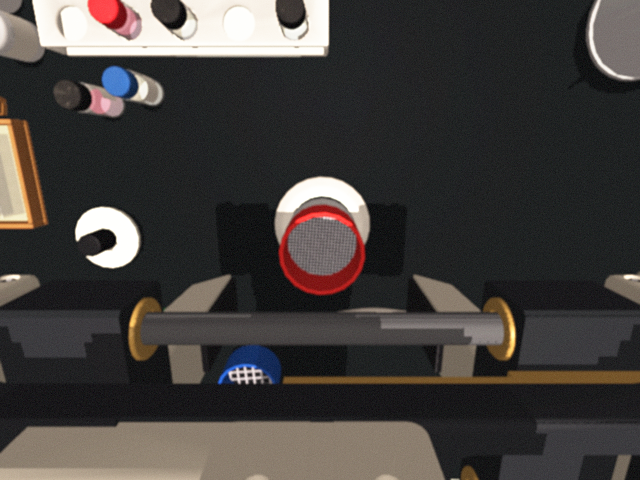

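The red sieve is seated at (322,250) in the image, rim at 0.112 m as expected. Next is the blue sieve.

>>> jog_arm(
  increments=[
    {"slide": [-28, -13, 0], "roll": 0, "gripper": 0.9},
    {"slide": [-56, -26, 0], "roll": 0, "gripper": 0.9},
    {"slide": [-84, -38, 5], "roll": 0, "gripper": 0.9},
    {"slide": [-112, -51, 15], "roll": 0, "gripper": 0.9},
    {"slide": [-140, -64, 25], "roll": 0, "gripper": 0.9},
    {"slide": [-160, -73, 33], "roll": 0, "gripper": 0.9},
    {"slide": [-162, -74, 33], "roll": 0, "gripper": 0.9},
    {"slide": [-162, -74, 33], "roll": 0, "gripper": 0.9},
    {"slide": [-162, -74, 33], "roll": 0, "gripper": 0.9},
    {"slide": [-162, -74, 33], "roll": 0, "gripper": 0.9},
  ],
)

```text
clock: 16.33
position: [0.4858, -0.0163, 0.1479]
ee_rot: [3.142, -0.002, 0.001]
force: [0.6, 0.5, 0.9]
width: 0.899
```

```bash
python3 - <<'E'
from loc import *
s,d=grab('wrist','wr8');W=cloud(d,s);print(s['position'])
print(circ(W,(.486,-.0152),.036,.055))
E
python3 go.py .486 -.0152 .013
```

```text
[ 0.48581767 -0.01632082  0.147922  ]
(array([ 0.4861, -0.0155,  0.0301,  0.4862, -0.0156,  0.0297]), 1167, array([0.0366, 0.0433, 0.045 ]))
t16.38 pos [ 0.4858 -0.0163  0.1479] yaw -0.001 slide [ 1.000e-01 -1.100e+00  1.349e+02] roll -0.001 tilt [ 8.e-04  0.e+00 -1.e+00] F [ 0.  -0.3 -0.1] w 0.903 q [ 0.12  0.32 -0.24  1.99  0.1   0.85 -1.75]
```

View pics/wr8.png

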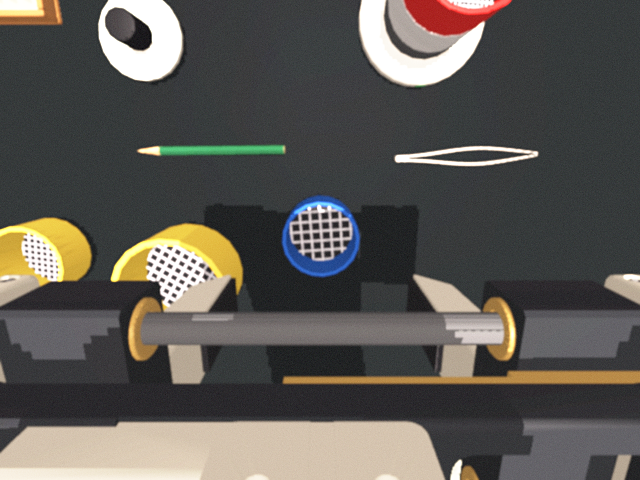

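Run:
```python
from loc import *
z=np.load('wr8.npz');d={k:z[k] for k in z.files};W=cloud(d,dict(position=d['pos'],ee_rot=d['rot']))
m=(np.hypot(W[...,0]-.4485,W[...,1]-.0978)<.043)&(W[...,2]>.03)&(W[...,2]<.1)
print(np.percentile(W[m],[50,90,98,99.8],axis=0).round(4),m.sum(), W[m][:,1].min())
```

```text
[[0.4736 0.1259 0.0628]
 [0.4885 0.1351 0.0641]
 [0.4906 0.1359 0.0647]
 [0.4914 0.1372 0.0652]] 1118 0.05821865824616304
```

>>> jog_arm(
  increments=[
    {"slide": [0, -1, 30], "roll": 0, "gripper": 0.9},
    {"slide": [0, -1, 60], "roll": 0, "gripper": 0.9},
    {"slide": [0, -1, 90], "roll": 0, "gripper": 0.9},
    {"slide": [0, -1, 110], "roll": 0, "gripper": 0.9},
    {"slide": [0, -1, 122], "roll": 0, "gripper": 0.9},
    {"slide": [0, -1, 132], "roll": 0, "gripper": 0.9},
    {"slide": [0, -1, 132], "roll": 0, "gripper": 0.9},
    {"slide": [0, -1, 132], "roll": 0, "gripper": 0.9},
    {"slide": [0, -1, 132], "roll": 0, "gripper": 0.9},
    {"slide": [0, -1, 132], "roll": 0, "gripper": 0.8},
  ],
)

```text
clock: 17.22
position: [0.4855, -0.0149, 0.0168]
ee_rot: [3.142, -0.001, 0.003]
force: [-0.4, -0.5, 0.6]
width: 0.863
```

>>> jog_arm(
  increments=[
    {"slide": [0, 0, 0], "roll": 0, "gripper": 0.5},
    {"slide": [0, 0, 0], "roll": 0, "gripper": 0.5},
    {"slide": [0, 0, 0], "roll": 0, "gripper": 0.5},
    {"slide": [0, 0, 0], "roll": 0, "gripper": 0.5},
    {"slide": [0, 0, 0], "roll": 0, "gripper": 0.5},
    {"slide": [0, 0, 0], "roll": 0, "gripper": 0.5},
    {"slide": [0, 0, 0], "roll": 0, "gripper": 0.5},
    {"slide": [0, 0, 0], "roll": 0, "gripper": 0.5},
    {"slide": [0, 0, 0], "roll": 0, "gripper": 0.5},
    {"slide": [0, 0, 0], "roll": 0, "gripper": 0.5},
  ],
)

```text
clock: 18.05
position: [0.4849, -0.0148, 0.0162]
ee_rot: [3.141, -0.0, 0.001]
force: [-0.5, 0.1, 6.6]
width: 0.645
```

```bash
python3 go.py .6479 -.0901 .165
```

```text
t18.05 pos [ 0.4849 -0.0148  0.0162] yaw -0.000 slide [ 163.1   75.2 -148.6] roll -0.000 tilt [ 6.e-04 -1.e-04 -1.e+00] F [-0.5  0.1  6.6] w 0.645 q [ 0.07  0.52 -0.19  2.11  0.19  0.53 -1.84]
```

>>> jog_arm(
  increments=[
    {"slide": [0, 0, -30], "roll": 0, "gripper": 0.5},
    {"slide": [0, 0, -60], "roll": 0, "gripper": 0.5},
    {"slide": [0, 0, -90], "roll": 0, "gripper": 0.5},
    {"slide": [0, 0, -120], "roll": 0, "gripper": 0.5},
    {"slide": [0, 0, -150], "roll": 0, "gripper": 0.5},
    {"slide": [20, 9, -150], "roll": 0, "gripper": 0.5},
    {"slide": [45, 21, -150], "roll": 0, "gripper": 0.5},
    {"slide": [70, 32, -150], "roll": 0, "gripper": 0.5},
    {"slide": [80, 37, -150], "roll": 0, "gripper": 0.5},
    {"slide": [80, 37, -150], "roll": 0, "gripper": 0.5},
  ],
)

```text
clock: 18.88
position: [0.5664, -0.0534, 0.1654]
ee_rot: [3.141, -0.004, 0.001]
force: [-0.8, -0.1, -1.4]
width: 0.645
```

>>> jog_arm(
  increments=[
    {"slide": [20, 9, 0], "roll": 0, "gripper": 0.5},
    {"slide": [40, 18, 0], "roll": 0, "gripper": 0.5},
    {"slide": [60, 27, 0], "roll": 0, "gripper": 0.5},
    {"slide": [75, 34, 0], "roll": 0, "gripper": 0.5},
    {"slide": [80, 37, 0], "roll": 0, "gripper": 0.5},
    {"slide": [80, 37, 0], "roll": 0, "gripper": 0.5},
    {"slide": [80, 37, 0], "roll": 0, "gripper": 0.5},
    {"slide": [80, 37, 0], "roll": 0, "gripper": 0.5},
    {"slide": [80, 37, 0], "roll": 0, "gripper": 0.5},
    {"slide": [80, 37, 0], "roll": 0, "gripper": 0.5},
  ],
)

```text
clock: 19.72
position: [0.644, -0.0883, 0.1661]
ee_rot: [-3.141, -0.001, 0.0]
force: [0.7, 0.2, -0.5]
width: 0.645
```

```bash
python3 go.py .6467 -.0901 .133
python3 -c "
from h import *
grab('wrist','wr9')"
```

```text
t19.72 pos [ 0.644  -0.0883  0.1661] yaw 0.000 slide [ 2.7  1.8 33.1] roll 0.000 tilt [-2.e-04  1.e-04 -1.e+00] F [ 0.7  0.2 -0.5] w 0.645 q [ 0.18  0.54 -0.2   1.57  0.11  1.05 -1.61]
```

View pics/wr9.png

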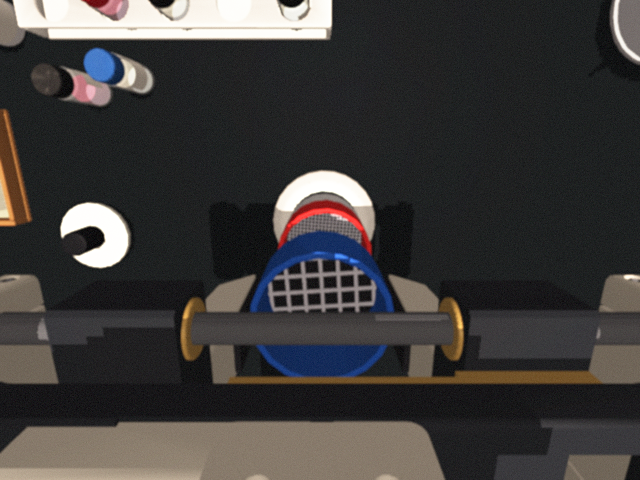

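The blue sieve is held level at (322,305), above the red one. I'll align it and lower it.

>>> jog_arm(
  increments=[
    {"slide": [2.7, 1.8, 0], "roll": 0, "gripper": 0.5},
    {"slide": [2.7, 1.8, 10], "roll": 0, "gripper": 0.5},
    {"slide": [2.7, 1.8, 20], "roll": 0, "gripper": 0.5},
    {"slide": [2.7, 1.8, 28], "roll": 0, "gripper": 0.5},
    {"slide": [2.7, 1.8, 31], "roll": 0, "gripper": 0.5},
    {"slide": [2.7, 1.8, 31], "roll": 0, "gripper": 0.5},
    {"slide": [2.7, 1.8, 31], "roll": 0, "gripper": 0.5},
    {"slide": [2.7, 1.8, 31], "roll": 0, "gripper": 0.5},
    {"slide": [2.7, 1.8, 31], "roll": 0, "gripper": 0.5},
    {"slide": [2.7, 1.8, 31], "roll": 0, "gripper": 0.5},
  ],
)

```text
clock: 20.6
position: [0.6476, -0.0907, 0.1353]
ee_rot: [3.141, -0.001, 0.001]
force: [0.3, 0.0, -1.2]
width: 0.644
```

```bash
python3 go.py .6467 -.0901 .120
```

```text
t20.60 pos [ 0.6476 -0.0907  0.1353] yaw -0.000 slide [-0.9 -0.6 15.3] roll -0.000 tilt [ 8.e-04 -1.e-04 -1.e+00] F [ 0.3  0.  -1.2] w 0.644 q [ 0.18  0.57 -0.19  1.59  0.12  0.99 -1.62]
```

>>> jog_arm(
  increments=[
    {"slide": [-0.6, -0.6, 2], "roll": 0, "gripper": 0.5},
    {"slide": [-0.6, -0.6, 4], "roll": 0, "gripper": 0.5},
    {"slide": [-0.6, -0.6, 6], "roll": 0, "gripper": 0.5},
    {"slide": [-0.6, -0.6, 8], "roll": 0, "gripper": 0.5},
    {"slide": [-0.6, -0.6, 10], "roll": 0, "gripper": 0.5},
    {"slide": [-0.6, -0.6, 12], "roll": 0, "gripper": 0.5},
    {"slide": [-0.6, -0.6, 14], "roll": 0, "gripper": 0.5},
    {"slide": [-0.6, -0.6, 15], "roll": 0, "gripper": 0.5},
    {"slide": [-0.6, -0.6, 15.2], "roll": 0, "gripper": 0.5},
    {"slide": [-0.6, -0.6, 15.2], "roll": 0, "gripper": 0.5},
  ],
)

```text
clock: 21.43
position: [0.6469, -0.0901, 0.1203]
ee_rot: [3.141, -0.001, 0.001]
force: [-2.2, -0.8, 4.9]
width: 0.642
```

```bash
python3 go.py .6467 -.0901 .120
```

```text
t21.43 pos [ 0.6469 -0.0901  0.1203] yaw -0.000 slide [-0.2 -0.   0.3] roll -0.000 tilt [ 6.e-04 -2.e-04 -1.e+00] F [-2.2 -0.8  4.9] w 0.642 q [ 0.18  0.59 -0.19  1.61  0.13  0.96 -1.62]
```

>>> jog_arm(
  increments=[
    {"slide": [0, 0, 0], "roll": 0, "gripper": 0.7},
    {"slide": [0, 0, 0], "roll": 0, "gripper": 0.85},
    {"slide": [0, 0, 0], "roll": 0, "gripper": 0.9},
    {"slide": [0, 0, 0], "roll": 0, "gripper": 0.9},
    {"slide": [0, 0, 0], "roll": 0, "gripper": 0.9},
    {"slide": [0, 0, -20], "roll": 0, "gripper": 0.9},
    {"slide": [0, 0, -45], "roll": 0, "gripper": 0.9},
    {"slide": [0, 0, -75], "roll": 0, "gripper": 0.9},
    {"slide": [0, 0, -95], "roll": 0, "gripper": 0.9},
    {"slide": [0, 0, -95], "roll": 0, "gripper": 0.9},
  ],
)

```text
clock: 22.27
position: [0.6492, -0.09, 0.2198]
ee_rot: [3.141, -0.001, 0.012]
force: [0.7, -0.3, 0.7]
width: 0.896
```

```bash
python3 - <<'E'
from loc import *
s,d=grab('wrist','wr10');W=cloud(d,s);print(s['position'])
print(circ(W,(.647,-.09),.142,.156))
print(circ(W,(.634,.119),.036,.05,.02))
E
python3 go.py .635 .1185 .15
```

```text
[ 0.64921875 -0.09004264  0.21976256]
(array([ 0.6479, -0.0901,  0.0302,  0.648 , -0.0903,  0.0297]), 1407, array([0.1424, 0.1474, 0.1489]))
(array([0.6357, 0.1179, 0.0111, 0.6357, 0.1179, 0.0107]), 416, array([0.0369, 0.0416, 0.0431]))
t22.32 pos [ 0.6482 -0.0901  0.2173] yaw -0.000 slide [ -13.6 -208.6   67.1] roll -0.000 tilt [ 4.9e-03 -4.0e-04 -1.0e+00] F [ 0.4  1.  -0.3] w 0.904 q [ 0.18  0.5  -0.2   1.5   0.1   1.15 -1.6 ]
```

View pics/wr10.png

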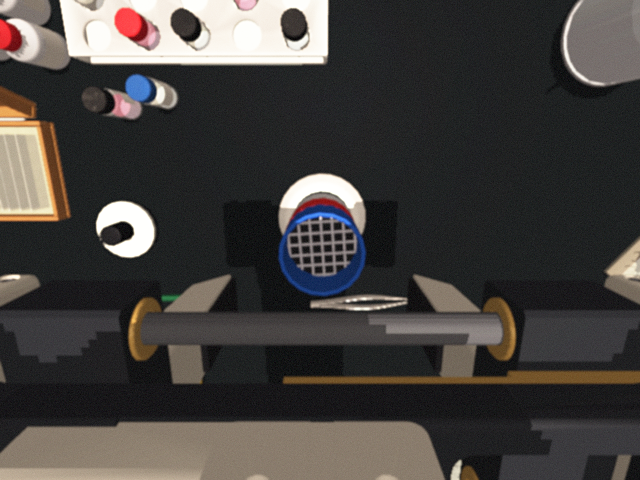

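Blue is seated at (322,250), rim at 0.148 m as expected. Next is the lid, at (127,230).

>>> jog_arm(
  increments=[
    {"slide": [-2, -30, 0], "roll": 0, "gripper": 0.9},
    {"slide": [-4, -60, 0], "roll": 0, "gripper": 0.9},
    {"slide": [-6, -90, 5], "roll": 0, "gripper": 0.9},
    {"slide": [-8, -120, 18], "roll": 0, "gripper": 0.9},
    {"slide": [-10, -150, 36], "roll": 0, "gripper": 0.9},
    {"slide": [-12, -178, 54], "roll": 0, "gripper": 0.7},
    {"slide": [-13, -200, 65], "roll": 0, "gripper": 0.7},
    {"slide": [-13, -208, 67], "roll": 0, "gripper": 0.7},
    {"slide": [-13, -208, 67], "roll": 0, "gripper": 0.7},
    {"slide": [-13, -208, 67], "roll": 0, "gripper": 0.7},
  ],
)

```text
clock: 23.15
position: [0.6338, 0.117, 0.1473]
ee_rot: [3.141, -0.0, -0.001]
force: [-0.3, -0.1, 0.3]
width: 0.703
```

>>> jog_arm(
  increments=[
    {"slide": [0, 0, 0], "roll": 0, "gripper": 0.7},
    {"slide": [0, 0, 0], "roll": 0, "gripper": 0.7},
    {"slide": [0, 0, 0], "roll": 0, "gripper": 0.7},
    {"slide": [0, 0, 0], "roll": 0, "gripper": 0.7},
    {"slide": [0, 0, 0], "roll": 0, "gripper": 0.7},
    {"slide": [0, 0, 0], "roll": 0, "gripper": 0.7},
    {"slide": [0, 0, 0], "roll": 0, "gripper": 0.7},
    {"slide": [0, 0, 0], "roll": 0, "gripper": 0.7},
    {"slide": [0, 0, 0], "roll": 0, "gripper": 0.7},
    {"slide": [0, 0, 0], "roll": 0, "gripper": 0.7},
  ],
)

```text
clock: 23.98
position: [0.6338, 0.118, 0.1476]
ee_rot: [3.142, -0.0, -0.0]
force: [-0.9, -0.5, 0.0]
width: 0.701
```

```bash
python3 - <<'E'
from loc import *
s,d=grab('wrist','wr11');W=cloud(d,s);print(s['position'])
print(circ(W,(.635,.118),.036,.05,.02),circ(W,(.635,.118),.0105,.02,.04))
m=(W[...,0]<.68)&(W[...,1]>.15)&(W[...,1]<.23)&(W[...,0]>.59)
print(np.nanpercentile(W[m][:,2],[50,95,99.5]))
E
python3 go.py .6353 .1178 .018
```

```text
[0.633754   0.1179909  0.14762233]
(array([0.6355, 0.1184, 0.0109, 0.6354, 0.1184, 0.0106]), 598, array([0.0378, 0.0417, 0.043 ])) (array([0.6353, 0.1184, 0.03  , 0.6353, 0.1185, 0.0297]), 3033, array([0.0123, 0.0138, 0.0153]))
[0.23561224 0.26244283 0.26507817]
t24.03 pos [0.6337 0.118  0.1476] yaw -0.000 slide [  1.6   0.2 129.6] roll -0.000 tilt [-1.e-04 -0.e+00 -1.e+00] F [0.1 0.9 0.5] w 0.701 q [-0.12  0.55 -0.23  1.6   0.14  1.01 -1.96]
```

View pics/wr11.png

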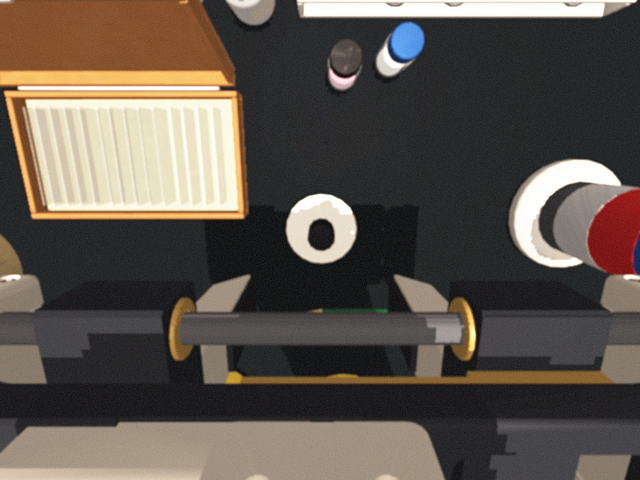

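The lid is at (321,229), centred between the fingers with nothing close beside it. Now I'll descend to the knob.

>>> jog_arm(
  increments=[
    {"slide": [1.5, -0.3, 30], "roll": 0, "gripper": 0.6},
    {"slide": [1.5, -0.3, 60], "roll": 0, "gripper": 0.6},
    {"slide": [1.5, -0.3, 90], "roll": 0, "gripper": 0.6},
    {"slide": [1.5, -0.3, 110], "roll": 0, "gripper": 0.6},
    {"slide": [1.5, -0.3, 122], "roll": 0, "gripper": 0.6},
    {"slide": [1.5, -0.3, 129], "roll": 0, "gripper": 0.6},
    {"slide": [1.5, -0.3, 129], "roll": 0, "gripper": 0.6},
    {"slide": [1.5, -0.3, 129], "roll": 0, "gripper": 0.6},
    {"slide": [1.5, -0.3, 129], "roll": 0, "gripper": 0.6},
    {"slide": [1.5, -0.3, 129], "roll": 0, "gripper": 0.4},
  ],
)

```text
clock: 24.87
position: [0.6363, 0.1185, 0.0201]
ee_rot: [-3.141, 0.001, -0.004]
force: [-0.5, -0.1, 0.6]
width: 0.562
```

>>> jog_arm(
  increments=[
    {"slide": [0, 0, 0], "roll": 0, "gripper": 0.15},
    {"slide": [0, 0, 0], "roll": 0, "gripper": 0.15},
    {"slide": [0, 0, 0], "roll": 0, "gripper": 0.15},
    {"slide": [0, 0, 0], "roll": 0, "gripper": 0.15},
    {"slide": [0, 0, 0], "roll": 0, "gripper": 0.15},
    {"slide": [0, 0, 0], "roll": 0, "gripper": 0.15},
    {"slide": [0, 0, 0], "roll": 0, "gripper": 0.15},
    {"slide": [0, 0, 0], "roll": 0, "gripper": 0.15},
    {"slide": [0, 0, 0], "roll": 0, "gripper": 0.15},
    {"slide": [0, 0, 0], "roll": 0, "gripper": 0.15},
  ],
)

```text
clock: 25.7
position: [0.6353, 0.1183, 0.0188]
ee_rot: [-3.142, 0.0, -0.0]
force: [-0.7, -0.4, 2.8]
width: 0.235
```

```bash
python3 go.py .6478 -.0901 .20
```

```text
t25.70 pos [0.6353 0.1183 0.0188] yaw -0.000 slide [  12.6  208.4 -181.3] roll -0.000 tilt [ 1.e-04  0.e+00 -1.e+00] F [-0.7 -0.4  2.8] w 0.235 q [-0.14  0.7  -0.2   1.7   0.19  0.77 -2.  ]
```

>>> jog_arm(
  increments=[
    {"slide": [0, 0, -30], "roll": 0, "gripper": 0.15},
    {"slide": [0, 0, -60], "roll": 0, "gripper": 0.15},
    {"slide": [0, 0, -90], "roll": 0, "gripper": 0.15},
    {"slide": [0, 0, -120], "roll": 0, "gripper": 0.15},
    {"slide": [0, 0, -150], "roll": 0, "gripper": 0.15},
    {"slide": [0, 0, -175], "roll": 0, "gripper": 0.15},
    {"slide": [0, 0, -182], "roll": 0, "gripper": 0.15},
    {"slide": [0, 10, -182], "roll": 0, "gripper": 0.15},
    {"slide": [1, 30, -182], "roll": 0, "gripper": 0.15},
    {"slide": [2, 50, -182], "roll": 0, "gripper": 0.15},
  ],
)

```text
clock: 26.53
position: [0.6361, 0.0675, 0.1985]
ee_rot: [3.141, 0.002, -0.004]
force: [0.9, -1.5, -1.1]
width: 0.231
```

>>> jog_arm(
  increments=[
    {"slide": [1, 25, 0], "roll": 0, "gripper": 0.15},
    {"slide": [3, 50, 0], "roll": 0, "gripper": 0.15},
    {"slide": [5, 75, 0], "roll": 0, "gripper": 0.15},
    {"slide": [7, 100, 0], "roll": 0, "gripper": 0.15},
    {"slide": [9, 125, 0], "roll": 0, "gripper": 0.15},
    {"slide": [10, 145, 0], "roll": 0, "gripper": 0.15},
    {"slide": [10, 155, 0], "roll": 0, "gripper": 0.15},
    {"slide": [10, 158, 0], "roll": 0, "gripper": 0.15},
    {"slide": [10, 158, 0], "roll": 0, "gripper": 0.15},
    {"slide": [10, 158, 0], "roll": 0, "gripper": 0.15},
  ],
)

```text
clock: 27.37
position: [0.6469, -0.0881, 0.1999]
ee_rot: [-3.14, -0.002, 0.002]
force: [-0.6, 1.0, -1.0]
width: 0.23
```

```bash
python3 go.py .6478 -.0901 .17
python3 -c "
from h import *
grab('wrist','wr12')"
```

```text
t27.37 pos [ 0.6469 -0.0881  0.1999] yaw 0.001 slide [ 0.9  2.1 29.9] roll 0.001 tilt [-0.001   0.0012 -1.    ] F [-0.6  1.  -1. ] w 0.230 q [ 0.18  0.51 -0.2   1.52  0.11  1.12 -1.61]
```

View pics/wr12.png

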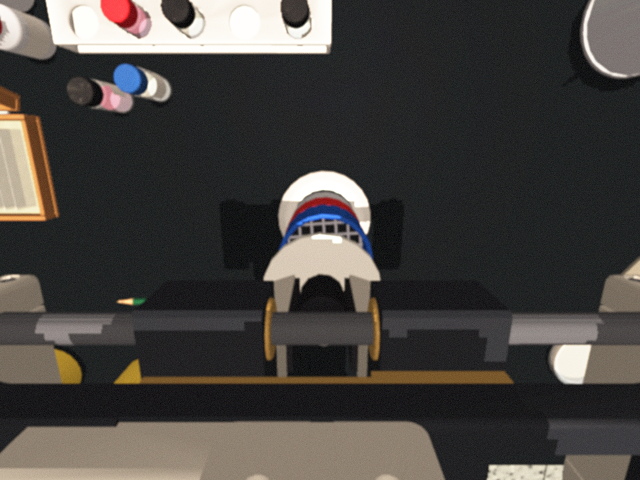

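The lid is held level at about (322,262), above the blue rim. I'll align it and lower it.

>>> jog_arm(
  increments=[
    {"slide": [0.7, 1.3, 0], "roll": 0, "gripper": 0.15},
    {"slide": [0.7, 1.3, 8], "roll": 0, "gripper": 0.15},
    {"slide": [0.7, 1.3, 16], "roll": 0, "gripper": 0.15},
    {"slide": [0.7, 1.3, 23], "roll": 0, "gripper": 0.15},
    {"slide": [0.7, 1.3, 26], "roll": 0, "gripper": 0.15},
    {"slide": [0.7, 1.3, 26], "roll": 0, "gripper": 0.15},
    {"slide": [0.7, 1.3, 26], "roll": 0, "gripper": 0.15},
    {"slide": [0.7, 1.3, 26], "roll": 0, "gripper": 0.15},
    {"slide": [0.7, 1.3, 26], "roll": 0, "gripper": 0.15},
    {"slide": [0.7, 1.3, 26], "roll": 0, "gripper": 0.15},
  ],
)

```text
clock: 28.25
position: [0.6481, -0.0911, 0.175]
ee_rot: [3.142, -0.001, 0.001]
force: [0.5, 0.0, -1.3]
width: 0.232
```

```bash
python3 go.py .6478 -.0901 .1586
```

```text
t28.25 pos [ 0.6481 -0.0911  0.175 ] yaw -0.000 slide [-0.4 -1.  16.4] roll -0.000 tilt [ 7.e-04 -1.e-04 -1.e+00] F [ 0.5  0.  -1.3] w 0.232 q [ 0.19  0.54 -0.2   1.55  0.11  1.07 -1.61]
```

>>> jog_arm(
  increments=[
    {"slide": [0, -1, 2], "roll": 0, "gripper": 0.15},
    {"slide": [0, -1, 4], "roll": 0, "gripper": 0.15},
    {"slide": [0, -1, 6], "roll": 0, "gripper": 0.15},
    {"slide": [0, -1, 8], "roll": 0, "gripper": 0.15},
    {"slide": [0, -1, 10], "roll": 0, "gripper": 0.15},
    {"slide": [0, -1, 12], "roll": 0, "gripper": 0.15},
    {"slide": [0, -1, 14], "roll": 0, "gripper": 0.15},
    {"slide": [0, -1, 16], "roll": 0, "gripper": 0.15},
    {"slide": [0, -1, 16.3], "roll": 0, "gripper": 0.15},
    {"slide": [0, -1, 16.3], "roll": 0, "gripper": 0.15},
  ],
)

```text
clock: 29.08
position: [0.6481, -0.0901, 0.1587]
ee_rot: [3.141, -0.001, 0.001]
force: [-1.4, -0.3, 3.1]
width: 0.229
```

```bash
python3 go.py .6478 -.0901 .1586
```

```text
t29.08 pos [ 0.6481 -0.0901  0.1587] yaw -0.000 slide [-0.3  0.   0.1] roll -0.000 tilt [ 5.e-04 -1.e-04 -1.e+00] F [-1.4 -0.3  3.1] w 0.229 q [ 0.18  0.55 -0.19  1.56  0.12  1.04 -1.61]
```

>>> jog_arm(
  increments=[
    {"slide": [0, 0, 0], "roll": 0, "gripper": 0.3},
    {"slide": [0, 0, 0], "roll": 0, "gripper": 0.5},
    {"slide": [0, 0, 0], "roll": 0, "gripper": 0.6},
    {"slide": [0, 0, 0], "roll": 0, "gripper": 0.6},
    {"slide": [0, 0, 0], "roll": 0, "gripper": 0.6},
    {"slide": [0, 0, 0], "roll": 0, "gripper": 0.6},
    {"slide": [0, 0, -20], "roll": 0, "gripper": 0.6},
    {"slide": [0, 0, -45], "roll": 0, "gripper": 0.6},
    {"slide": [0, 0, -75], "roll": 0, "gripper": 0.6},
    {"slide": [0, 0, -80], "roll": 0, "gripper": 0.6},
  ],
)

```text
clock: 29.92
position: [0.6501, -0.09, 0.2436]
ee_rot: [3.141, -0.001, 0.011]
force: [0.9, -0.5, 0.7]
width: 0.597
```

>>> jog_arm(
  increments=[
    {"slide": [-20, 0, -10], "roll": 0, "gripper": 0.6},
    {"slide": [-40, 0, -20], "roll": 0, "gripper": 0.6},
    {"slide": [-60, 0, -20], "roll": 0, "gripper": 0.6},
    {"slide": [-70, 0, -20], "roll": 0, "gripper": 0.6},
    {"slide": [-80, 0, -20], "roll": 0, "gripper": 0.6},
    {"slide": [-80, 0, -20], "roll": 0, "gripper": 0.6},
    {"slide": [-80, 0, -20], "roll": 0, "gripper": 0.6},
    {"slide": [-80, 0, -20], "roll": 0, "gripper": 0.6},
    {"slide": [-80, 0, -20], "roll": 0, "gripper": 0.6},
    {"slide": [-80, 0, -20], "roll": 0, "gripper": 0.6},
  ],
)

```text
clock: 30.75
position: [0.5685, -0.0899, 0.258]
ee_rot: [-3.141, 0.0, 0.0]
force: [0.7, 0.4, -0.1]
width: 0.597
```

Run:
```python
from loc import *
s,d=grab('wrist','wr13');W=cloud(d,s);print(s['position'],s['force'])
print('disc',circ(W,(.647,-.09),.150,.158),'knob',circ(W,(.647,-.09),.178,.188,.02))
grab('side','side1');s,d=grab('top','top1');W=cloud(d)
print('yel',circ(W,(.4665,.218),.034,.055))
```

```text
[ 0.56846011 -0.08992053  0.25797072] [ 0.65094919  0.36312288 -0.11970554]
disc (array([ 0.6477, -0.0904,  0.0301,  0.6477, -0.0903,  0.0297]), 4773, array([0.1524, 0.1538, 0.1553])) knob (array([ 0.6475, -0.0903,  0.011 ,  0.6475, -0.0903,  0.0107]), 922, array([0.1799, 0.1817, 0.1832]))
yel (array([0.4664, 0.2181, 0.0299, 0.4663, 0.2179, 0.0293]), 97, array([0.0349, 0.0439, 0.0505]))
```

View pics/wr13.png

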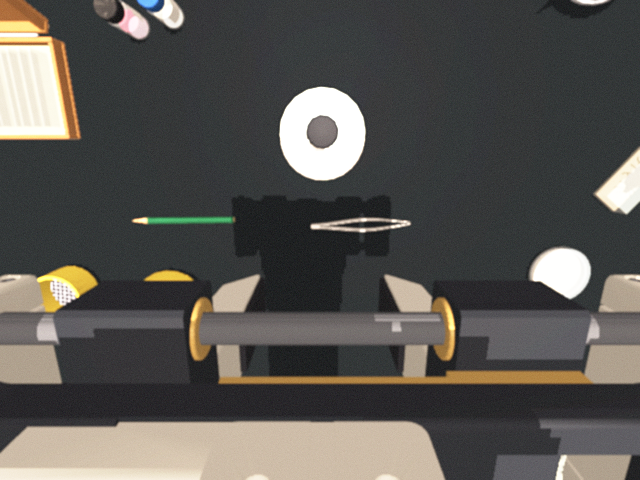

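View pics/side1.png

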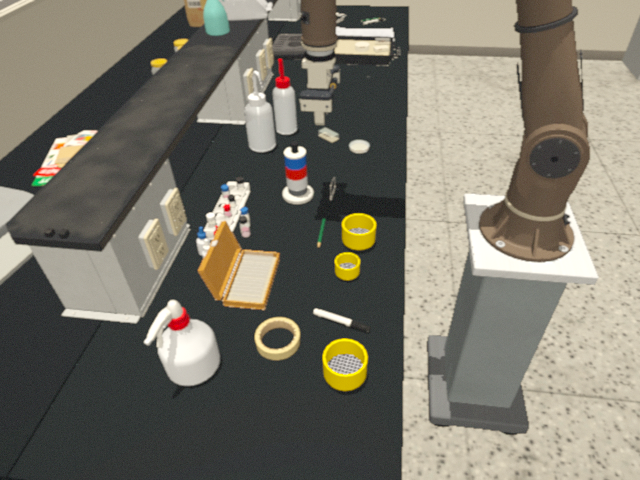

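The side view shows the stack at (296,175) in the order pan, red, blue, lid, standing upright. The yellow sieve at (347,266) hasn't moved, and the gripper is clear. The disc top is at 0.154 m and the knob at 0.182 m, as expected.

```bash
python3 -c "
from cell import arm
print(arm.sign_off())"
```

```text
the job is handed in; nothing more can be done
None
```

The sieve stack is built on the shaker ring in the order asked: pan, red fine sieve, blue coarse sieve, white lid. I seated and released each piece before fetching the next, and handed the job in at about 31 s of the 120 s allowed.

- **Seating:** wrist-camera heights matched full seating to within about 1 mm. The pan, red and blue rims were at about 76, 112 and 148 mm. The lid's disc top was at 154 mm and its knob top at 182 mm. The lid's centre was within 0.5 mm of the ring's axis.
- **Forces:** the readings after each grasp and placing were at most about 7 N. I read the force only at the end of each move, so brief peaks in between are not covered.
- **Surroundings:** the small yellow sieve measured where it began, within camera noise. The pencil and forceps were not disturbed, and the gripper was clear of everything at hand-in.

Top- and wrist-camera positions differed by 1–2 mm, within the stated calibration, so I used the wrist readings. No check failed.

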